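# Silence the blue kitchen timer

### The arm

A 6-joint arm with a two-finger parallel gripper is mounted at the origin on a cart in front of the work surface, level with it; the furniture and walls round the work are solid. World frame = base frame: x ahead of the robot, y to its left, z up, the work surface at z = 0. Lengths are in m, angles in rad, forces in N, time in s.
With the tool pointing down it reaches from about 0.35 to 0.85 m from the base axis. Payload 8.1 kg.
Tool frame: the origin (TCP) lies on the front face of the gripper's body, between the roots of the fingers; the fingertips stand 84 mm ahead of it and the grasp point (between the pads) lies 65 mm ahead of it; x points along the fingers, y is the direction in which the jaws open and shut, and the axes are right-handed (so a half turn about x gives the same grasp; the last joint's range is limited). The gripper opens to 93 mm and grips with 3 to 60 N. Pads are 15 mm wide; open, the fingers measure 128 mm over their backs; the gripper's body (75 mm by 188 mm) begins 65 mm behind the grasp point.
Start: joints at [1.173, 0.13, 1.488, -0, 1.523, -0.085], TCP at [0.185, 0.571, 0.303] pointing down, gripper open.
Joint ranges: [-2.96, 2.96], [-0.89, 2.26], [0.02, 2.5], [-1.34, 4.48], [0, 2.73], [-2.66, 2.66]. Speed limits (rad/s): [2.39, 2.39, 2.79, 3.14, 3.14, 3.14].

### API

Orientations are given as a rotation vector (axis times angle).
In Python, from plant import telemetry, read_camera, camera_params, robot gives the robot as it stands.
- The arm moves only by the tool step_arm, never from a script. Its argument "commands" is a list of rows, each an object with "xyz": the shift along the tool's x, y, z in mm, a list of three; "turn": the turn, a rotation vector about the tool's x, y, z in rad, a list of three; "grip": the finger opening in mm, from 0 to 93. In form: [{"xyz": [dx, dy, dz], "turn": [ax, ay, az], "grip": grip}, ...]. A call has 1 to 12 rows; each row is the pose to reach, as a shift and turn from the pose commanded when the call began, along the tool's axes at that moment; what a row does not reach only later rows make up. A row lasts 1/8 s, in which the tool goes at most 62.5 mm and 10.7 degrees, less where a joint would pass 70% of its speed; a pose out of reach is approached as far as the arm can. A call with a gripper value outside its range is refused whole. The fingers move at their own pace and stop on an object; "force" is the grip in N (left out, the last holds). Time passes only in rows, so rows that repeat a pose let the fingers close. It gives the time, the measured TCP pose, the force and the opening at its end, in the units of the state.
- telemetry.read_state(): the state, without advancing time (a new reading comes with each control period).
- read_camera(name): name is "scene" or "top" or "wrist"; returns the picture (420x560x3 uint8, red, green, blue); there is no depth.
- camera_params(name): a dict with "mtx" (3x3 intrinsics, pixels), "rvec" (rotation vector, rad) and "tvec" (3), from world to camera coordinates, as OpenCV has them. Camera axes: x right, y down, z forward; pixel columns grow to the right and rows downward; lengths in m; the calibration is good to about 2 mm. A picture is of the moment at which its call begins: read the wrist's pose just before it. camera_params takes no time and is no camera call; for the wrist camera it gives the pose at the moment of the call.
- robot.close_job(): hands the job in, once; it reports no verdict.
The state is a dict: "t": time; "q": joint angles; "dq": joint speeds; "joint_torque": joint torques, N m; "tool_pos": TCP position; "orientation": TCP orientation; "force": force on the tool from outside, world axes, zero at the start; "wrist_torque": the same for the moment, N m; "opening": finger opening in m.
Only numpy, scipy, OpenCV 4.12 (cv2) and the standard library are available. Lean on these libraries where they do the work, as an engineer would, in place of code of your own. Each camera call takes 0.05 s, during which the arm holds its last target. There are 200 camera calls.

### The job

The blue-capped timer is ringing: with the fingertips press its cap gently all the way down, keep it down for about a second to silence it, then let it spring up and move away. Do not pick up or shove the timer, and leave the red and yellow timers, the bowl, the teaspoon and the dark mug alone.

Things in the scene. Friction and masses are not known exactly. Their poses are not given: they have to be found in the camera images.
- blue_timer: Press-top kitchen timer with a blue cap: white round puck 64 mm across and 30 mm high on a rubber foot, about 0.2 kg, standing loose on the worktop, with a small dark display window in its side. Origin: centre of its underside; z up, the window looks along its -x. The one to press.
- blue_cap (a joint): Travel of the blue cap in m: 0 up (rest), growing as it is pressed down into the timer, 0.007 fully down. A light spring pushes it back up by itself (about 0.5 N to start it, 4 N fully down).
- blue_cap_top (a point): Centre of the flat top of the round blue cap, 40 mm across, in the middle of the timer; 41.5 mm above the worktop when up. The cap's edge stands 11.5 mm proud of the puck's top face, and 4.5 mm when fully down.
- red_timer: Press-top kitchen timer with a red cap: white round puck 64 mm across and 30 mm high on a rubber foot, about 0.2 kg, standing loose on the worktop, with a small dark display window in its side. Origin: centre of its underside; z up, the window looks along its -x. To be left alone.
- red_cap (a joint): Travel of the red cap in m: 0 up (rest), growing as it is pressed down into the timer, 0.007 fully down. A light spring pushes it back up by itself (about 0.5 N to start it, 4 N fully down).
- red_cap_top (a point): Centre of the flat top of the round red cap, 40 mm across, in the middle of the timer; 41.5 mm above the worktop when up. The cap's edge stands 11.5 mm proud of the puck's top face, and 4.5 mm when fully down.
- yellow_timer: Press-top kitchen timer with a yellow cap: white round puck 64 mm across and 30 mm high on a rubber foot, about 0.2 kg, standing loose on the worktop, with a small dark display window in its side. Origin: centre of its underside; z up, the window looks along its -x. To be left alone.
- yellow_cap (a joint): Travel of the yellow cap in m: 0 up (rest), growing as it is pressed down into the timer, 0.007 fully down. A light spring pushes it back up by itself (about 0.5 N to start it, 4 N fully down).
- yellow_cap_top (a point): Centre of the flat top of the round yellow cap, 40 mm across, in the middle of the timer; 41.5 mm above the worktop when up. The cap's edge stands 11.5 mm proud of the puck's top face, and 4.5 mm when fully down.
- pinch_bowl: Small speckled white bowl, 60 mm across, 32 mm high, loose. Origin: centre of its underside. To be left alone.
- teaspoon: Metal teaspoon, 130 x 26 x 11 mm, lying loose on the worktop. Origin: its middle, at the underside; x along its length. To be left alone.
- mug_b: Dark mug with a light blue-grey foot, about 90 mm across, 122 mm over its handle, 94 mm high, loose on the cooktop. Origin: underside. To be left alone.

How it is judged:
On the way, in this order (a step that is already met when the one before it is completed fails the run):
1. a finger holds the blue cap down, at least 5 of its 7 mm, for 0.8 s (value of joint blue_cap above 0.005 m and contact force between the fingers and blue_timer above 0.3 N), for 0.8 s.
2. the blue cap has sprung back up, free of the fingers (value of joint blue_cap below 0.0015 m and contact force between the fingers and blue_timer below 0.1 N), for 0.2 s.
At the end, for the whole second after the job is handed in: The blue cap is up again (within 1.5 mm); the blue timer stands upright and at rest within 15 mm of where it was; the red and yellow caps are up (within 1.5 mm) and the red and yellow timers, bowl, teaspoon and mug are within 10 mm of where they were (value of joint each of blue_cap, red_cap, yellow_cap below 0.0015 m and distance of blue_timer from where it was at the start of the episode below 0.015 m and angle between blue_timer's own z axis and vertical below 0.1 rad and linear speed of blue_timer below 0.01 m/s and distance of each of red_timer, yellow_timer, pinch_bowl, teaspoon, mug_b from where it was at the start of the episode below 0.01 m); the robot touches nothing.
It fails at once if the red or yellow cap is pressed (more than 2 mm) (value of joint any of red_cap, yellow_cap above 0.002 m).
It fails at once if the blue timer is lifted (8 mm), shoved (20 mm) or tipped (height (world z) of blue_timer above 0.008 m or distance of blue_timer from where it was at the start of the episode above 0.02 m or angle between blue_timer's own z axis and vertical above 0.2 rad).
It fails at once if the blue timer is pressed hard (more than 25 N) (contact force between any of the fingers, the arm and blue_timer above 25 N).
It fails at once if the red or yellow timer is moved (more than 10 mm) (distance of any of red_timer, yellow_timer from where it was at the start of the episode above 0.01 m).
It fails at once if the bowl, teaspoon or mug is moved (more than 10 mm) (distance of any of pinch_bowl, teaspoon, mug_b from where it was at the start of the episode above 0.01 m).
It also fails if it takes over 32 s, if anything falls off the work surface, if the arm or the gripper's body presses on something with over 40 N, if the wrist force passes 120 N, or if a joint passes its speed limit or range.

## Working session

There is one attempt and no reset: what is moved stays moved. The work goes in short steps, Python scripts to look and compute and a tool call to move; the robot and the scene stay as the last step left them, time stands still between calls to the robot, and variables do not carry over. Pictures are saved under pics/ and viewed, about 8 in all and at most 12, crops included, and the job is handed in when it is done.

Besides the shell and the picture viewer there is one more tool, called after "Emit:" as name(argument=value, ...), one argument or row to a line, values as JSON. step_arm: Moves the arm, as the interface text tells. Its arguments: {"type":"object","properties":{"commands":{"type":"array"},"force":{"type":"number"}},"required":["commands"]}

```bash
mkdir -p pics
cat > h.py <<'E'
import numpy as np, cv2
from plant import telemetry, read_camera, camera_params, robot
def ray(name,uv,z,p=None):
    p=p or camera_params(name)
    R=cv2.Rodrigues(np.array(p["rvec"],float))[0]; t=np.array(p["tvec"],float).ravel()
    K=np.array(p["mtx"],float)
    d=R.T@np.linalg.inv(K)@np.array([uv[0],uv[1],1.]); c=-R.T@t
    return c+d*(z-c[2])/d[2]
def blobs(img,lo,hi,minA=60):
    m=cv2.inRange(cv2.cvtColor(img,cv2.COLOR_RGB2HSV),np.array(lo),np.array(hi))
    n,l,s,c=cv2.connectedComponentsWithStats(m)
    return [(s[i].tolist(),c[i]) for i in range(1,n) if s[i,4]>minA]
E
python3 - <<'E'
from h import *
s=telemetry.read_state();print(s)
ims={n:read_camera(n) for n in("scene","top")}
for n,i in ims.items(): cv2.imwrite(f"pics/{n}0.png",i[:,:,::-1])
for n,i in ims.items():
  for c,lo,hi in (("blue",(95,110,60),(125,255,255)),("red",(0,130,80),(8,255,255)),("yel",(20,130,100),(35,255,255))):
    for b in blobs(i,lo,hi): print(n,c,b[0],b[1].round(1),ray(n,b[1],.0415).round(4))
E
```

```text
{'t': 0.0, 'q': array([ 1.17260558e+00,  1.31162670e-01,  1.48921124e+00, -2.35002004e-05,
        1.52298789e+00, -8.54016066e-02]), 'dq': array([-0.00032262,  0.00103312,  0.00040223,  0.00150705, -0.00106188,
       -0.00207389]), 'joint_torque': array([-1.63542576e-03, -5.59873080e+01, -4.91739357e+01,  7.64807174e-02,
        3.60777404e-02, -1.91782460e-04]), 'tool_pos': array([0.18446307, 0.57053209, 0.30172377]), 'orientation': array([ 0.24413744,  1.5572217 , -0.24685361]), 'force': array([-0.01557049,  1.30445708,  0.40591148]), 'wrist_torque': array([ 0.03273498, -0.00253176,  0.02045103]), 'opening': 0.09303823739290999}
scene red [335, 152, 43, 20, 489] [355.8 161.5] [0.9408 0.3023 0.0415]
scene red [282, 197, 14, 8, 90] [288.4 200.7] [0.6104 0.1173 0.0415]
scene yel [215, 214, 16, 9, 117] [222.5 218.1] [0.4246 0.0893 0.0415]
top blue [143, 227, 18, 18, 252] [151.8 235.3] [0.4917 0.3317 0.0415]
top red [208, 51, 19, 18, 166] [216.8  60. ] [0.9152 0.1985 0.0415]
top red [230, 54, 20, 18, 204] [239.2  62.8] [0.9082 0.1445 0.0415]
top red [205, 74, 22, 19, 233] [215.2  83. ] [0.8554 0.201  0.0415]
top red [230, 77, 20, 20, 224] [239.5  86.2] [0.8474 0.143  0.0415]
top red [236, 173, 18, 17, 223] [244.5 180.4] [0.6166 0.1285 0.0415]
top yel [249, 255, 18, 19, 252] [257.1 263.8] [0.4289 0.0988 0.0415]
```

View pics/top0.png

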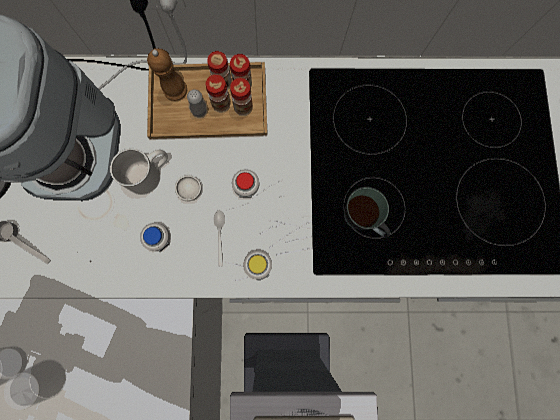

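View pics/scene0.png

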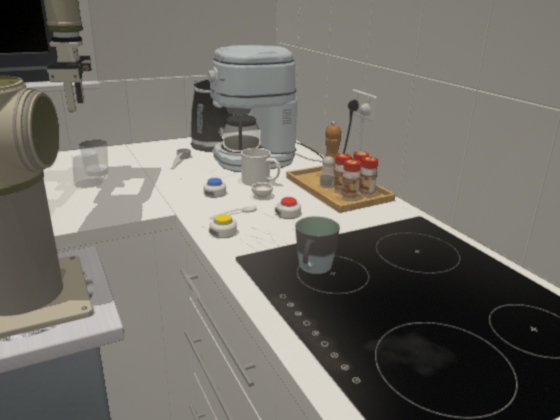

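The top view shows the blue timer at (152,235), with the red one at (244,180), the yellow at (257,264) and the bowl at (188,188). The spoon is around (220,238) and the dark mug is on the cooktop. The scene view shows the same layout, with the arm off to the left. Blue is well apart from its neighbours. Next I'll work out the shift in tool axes.

Run:
```python
from h import *
s=telemetry.read_state()
R=cv2.Rodrigues(s["orientation"])[0];print(R.round(3))
print("shift to z=.26 above",(R.T@(np.array([.4917,.3317,.26])-s["tool_pos"])*1000).round(0))
p=camera_params("wrist");Rc=cv2.Rodrigues(np.array(p["rvec"]))[0];c=-Rc.T@np.array(p["tvec"]).ravel()
print("cam in tool",(R.T@(c-s["tool_pos"])).round(3),"axes in tool",(R.T@Rc.T).round(2),p["mtx"])
i=cv2.imread("pics/scene0.png")[:,:,::-1]
for b in blobs(i,(100,120,40),(125,255,255),20): print(b[0],b[1],ray("scene",b[1],.0415).round(4))
```

```text
[[-0.001  0.308  0.951]
 [-0.002  0.951 -0.308]
 [-1.    -0.002 -0.   ]]
shift to z=.26 above [  42. -133.  366.]
cam in tool [-0.082 -0.001 -0.084] axes in tool [[ 0.   -0.3   0.95]
 [ 1.    0.   -0.  ]
 [ 0.    0.95  0.3 ]] [[363.78925146   0.         281.45216222]
 [  0.         363.78925146 214.03583073]
 [  0.           0.           1.        ]]
[209, 179, 12, 4, 43] [214.13953488 180.48837209] [0.4881 0.3233 0.0415]
```

Emit:
step_arm(
  commands=[
    {"xyz": [0, -20, 55], "turn": [0, 0, 0], "grip": 0},
    {"xyz": [5, -40, 110], "turn": [0, 0, 0], "grip": 0},
    {"xyz": [10, -60, 165], "turn": [0, 0, 0], "grip": 0},
    {"xyz": [20, -80, 220], "turn": [0, 0, 0], "grip": 0},
    {"xyz": [30, -100, 275], "turn": [0, 0, 0], "grip": 0},
    {"xyz": [40, -120, 330], "turn": [0, 0, 0], "grip": 0},
    {"xyz": [42, -133, 366], "turn": [0, 0, 0], "grip": 0},
    {"xyz": [42, -133, 366], "turn": [0, 0, 0], "grip": 0},
    {"xyz": [42, -133, 366], "turn": [0, 0, 0], "grip": 0},
    {"xyz": [42, -133, 366], "turn": [0, 0, 0], "grip": 0},
  ],
)

```text
t: 1.35
tool_pos: [0.491, 0.3327, 0.2608]
orientation: [0.244, 1.557, -0.244]
force: [1.0, 1.0, -0.4]
opening: 0.0011
```

```bash
cat > look.py <<'E'
import sys
from h import *
s=telemetry.read_state();p=camera_params("wrist");i=read_camera("wrist")
cv2.imwrite(f"pics/{sys.argv[1]}.png",i[:,:,::-1])
R=cv2.Rodrigues(s["orientation"])[0];tip=s["tool_pos"]+R@[.084,0,0]
print(s["t"],s["tool_pos"].round(4),"tip",tip.round(4),"F",s["force"].round(2),s["opening"])
for b in blobs(i,(95,110,40),(128,255,255),200):
    x,y,w,h,a=b[0]
    w_=[ray("wrist",q,.0415,p) for q in (b[1],(x,b[1][1]),(x+w,b[1][1]),(b[1][0],y),(b[1][0],y+h))]
    print(b[0],b[1].round(1),w_[0].round(4),"diam",np.linalg.norm(w_[1]-w_[2]).round(4),np.linalg.norm(w_[3]-w_[4]).round(4),"tool shift tip->cap mm",(R.T@(w_[0]-tip)*1000).round(1))
E
python3 look.py w1
```

```text
1.35 [0.491  0.3327 0.2608] tip [0.491  0.3327 0.1768] F [ 0.98  1.04 -0.39] 0.0010648443086052795
[261, 181, 45, 43, 1509] [283.3 202. ] [0.4914 0.3328 0.0415] diam 0.0386 0.0384 tool shift tip->cap mm [135.3   0.2   0.4]
```

View pics/w1.png

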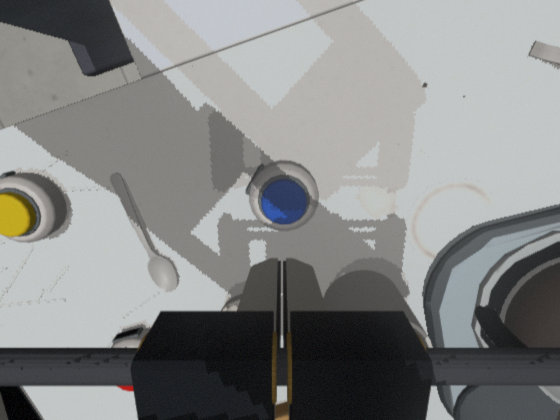

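The wrist picture shows the blue cap at pixel (283,202), clear of the closed fingertips. It measures 38.5 mm across and agrees with the top view to about 1 mm. The mixer bowl is close on the right, at columns of about 430 and up. I'll turn the gripper away from it before descending to 15 mm above the cap.

Emit:
step_arm(
  commands=[
    {"xyz": [0, 0, 0], "turn": [-0.15, 0, 0], "grip": 0},
    {"xyz": [0, 0, 0], "turn": [-0.3, 0, 0], "grip": 0},
    {"xyz": [0, 0, 0], "turn": [-0.45, 0, 0], "grip": 0},
    {"xyz": [0, 0, 0], "turn": [-0.6, 0, 0], "grip": 0},
    {"xyz": [30, 0, 0], "turn": [-0.6, 0, 0], "grip": 0},
    {"xyz": [60, 0, 0], "turn": [-0.6, 0, 0], "grip": 0},
    {"xyz": [80, 0, 0], "turn": [-0.6, 0, 0], "grip": 0},
    {"xyz": [100, 0, 0], "turn": [-0.6, 0, 0], "grip": 0},
    {"xyz": [112, 0, 0], "turn": [-0.6, 0, 0], "grip": 0},
    {"xyz": [120, 0, 0], "turn": [-0.6, 0, 0], "grip": 0},
    {"xyz": [120, 0, 0], "turn": [-0.6, 0, 0], "grip": 0},
    {"xyz": [120, 0, 0], "turn": [-0.6, 0, 0], "grip": 0},
  ],
)

```text
t: 2.9
tool_pos: [0.4924, 0.3319, 0.1415]
orientation: [-0.225, 1.558, 0.226]
force: [0.1, -0.0, -0.5]
opening: 0.0003
```

```bash
python3 look.py w2
```

```text
2.9 [0.4924 0.3319 0.1415] tip [0.4925 0.332  0.0575] F [ 0.14 -0.04 -0.48] 0.0003413445332047785
[250, 223, 71, 68, 2236] [286.  246.3] [0.4836 0.3305 0.0415] diam 0.0383 0.0403 tool shift tip->cap mm [16.   1.1 -9. ]
```

View pics/w2.png

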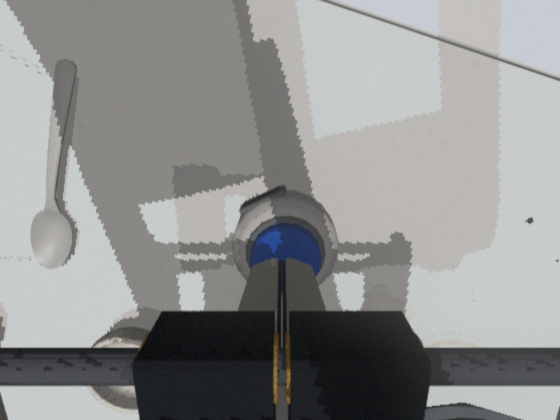

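The cap is centred under the fingertips. It spans columns 250–321, partly hidden by the fingers, and its near rim is at row 223. Next I'll descend slowly to contact and partway into the travel.

Emit:
step_arm(
  commands=[
    {"xyz": [5, 0, 0], "turn": [0, 0, 0], "grip": 0},
    {"xyz": [10, 0, 0], "turn": [0, 0, 0], "grip": 0},
    {"xyz": [13, 0, 0], "turn": [0, 0, 0], "grip": 0},
    {"xyz": [15, 0, 0], "turn": [0, 0, 0], "grip": 0},
    {"xyz": [16, 0, 0], "turn": [0, 0, 0], "grip": 0},
    {"xyz": [17, 0, 0], "turn": [0, 0, 0], "grip": 0},
    {"xyz": [18, 0, 0], "turn": [0, 0, 0], "grip": 0},
    {"xyz": [19, 0, 0], "turn": [0, 0, 0], "grip": 0},
    {"xyz": [20, 0, 0], "turn": [0, 0, 0], "grip": 0},
    {"xyz": [20, 0, 0], "turn": [0, 0, 0], "grip": 0},
    {"xyz": [20, 0, 0], "turn": [0, 0, 0], "grip": 0},
  ],
)

```text
t: 4.32
tool_pos: [0.492, 0.3317, 0.1208]
orientation: [-0.225, 1.559, 0.225]
force: [-2.2, 0.5, 3.4]
opening: 0.0
```

Emit:
step_arm(
  commands=[
    {"xyz": [0.5, 0, 0], "turn": [0, 0, 0], "grip": 0},
    {"xyz": [1, 0, 0], "turn": [0, 0, 0], "grip": 0},
    {"xyz": [1.5, 0, 0], "turn": [0, 0, 0], "grip": 0},
    {"xyz": [2, 0, 0], "turn": [0, 0, 0], "grip": 0},
    {"xyz": [2, 0, 0], "turn": [0, 0, 0], "grip": 0},
    {"xyz": [2, 0, 0], "turn": [0, 0, 0], "grip": 0},
  ],
)

```text
t: 5.08
tool_pos: [0.492, 0.3317, 0.1189]
orientation: [-0.225, 1.559, 0.225]
force: [-1.4, -1.1, 5.7]
opening: 0.0005
```

Emit:
step_arm(
  commands=[
    {"xyz": [0.4, 0, 0], "turn": [0, 0, 0], "grip": 0},
    {"xyz": [0.7, 0, 0], "turn": [0, 0, 0], "grip": 0},
    {"xyz": [0.7, 0, 0], "turn": [0, 0, 0], "grip": 0},
    {"xyz": [0.7, 0, 0], "turn": [0, 0, 0], "grip": 0},
  ],
)

```text
t: 5.58
tool_pos: [0.492, 0.3318, 0.1187]
orientation: [-0.225, 1.559, 0.225]
force: [-4.1, -2.5, 9.8]
opening: 0.0005
```

Run:
```python
from h import *
i=read_camera("scene");cv2.imwrite("pics/s2.png",cv2.resize(i[130:260,140:320],None,fx=4,fy=4,interpolation=cv2.INTER_CUBIC)[:,:,::-1])
s=telemetry.read_state();print(s["t"],s["tool_pos"],s["force"])
```

```text
5.625 [0.49198641 0.33179445 0.11867792] [-4.36266276 -3.24288512  9.54616462]
```

View pics/s2.png

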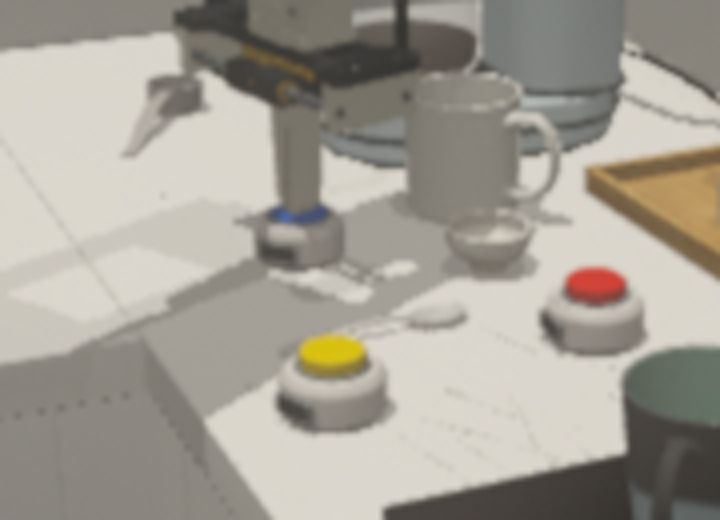

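The fingertips rest on the middle of the cap, seen at (300,213) in the crop, and the cap is nearly flush. The last 0.7 mm of command moved the tip only 0.2 mm and the force rose to about 10 N, so the cap is at the bottom. I'll hold for one second, then lift straight up.

Emit:
step_arm(
  commands=[
    {"xyz": [0, 0, 0], "turn": [0, 0, 0], "grip": 0},
    {"xyz": [0, 0, 0], "turn": [0, 0, 0], "grip": 0},
    {"xyz": [0, 0, 0], "turn": [0, 0, 0], "grip": 0},
    {"xyz": [0, 0, 0], "turn": [0, 0, 0], "grip": 0},
    {"xyz": [0, 0, 0], "turn": [0, 0, 0], "grip": 0},
    {"xyz": [0, 0, 0], "turn": [0, 0, 0], "grip": 0},
    {"xyz": [0, 0, 0], "turn": [0, 0, 0], "grip": 0},
    {"xyz": [0, 0, 0], "turn": [0, 0, 0], "grip": 0},
  ],
)

```text
t: 6.62
tool_pos: [0.492, 0.3318, 0.1187]
orientation: [-0.225, 1.559, 0.225]
force: [-4.7, -2.9, 9.6]
opening: 0.0009
```

Emit:
step_arm(
  commands=[
    {"xyz": [-2, 0, 0], "turn": [0, 0, 0], "grip": 0},
    {"xyz": [-5, 0, 0], "turn": [0, 0, 0], "grip": 0},
    {"xyz": [-9, 0, 0], "turn": [0, 0, 0], "grip": 0},
    {"xyz": [-15, 0, 0], "turn": [0, 0, 0], "grip": 0},
    {"xyz": [-30, 0, 0], "turn": [0, 0, 0], "grip": 0},
    {"xyz": [-60, 0, 0], "turn": [0, 0, 0], "grip": 0},
    {"xyz": [-100, 0, 0], "turn": [0, 0, 0], "grip": 0},
    {"xyz": [-140, 0, 0], "turn": [0, 0, 0], "grip": 0},
    {"xyz": [-140, 0, 0], "turn": [0, 0, 0], "grip": 0},
    {"xyz": [-140, 0, 0], "turn": [0, 0, 0], "grip": 0},
    {"xyz": [-140, 0, 0], "turn": [0, 0, 0], "grip": 0},
  ],
)

```text
t: 8.0
tool_pos: [0.4913, 0.3313, 0.2565]
orientation: [-0.226, 1.561, 0.225]
force: [0.0, -0.1, 0.0]
opening: 0.0005
```

```bash
python3 look.py w3
python3 - <<'E'
from h import *
i=read_camera("scene");cv2.imwrite("pics/s3.png",cv2.resize(i[130:260,140:320],None,fx=4,fy=4,interpolation=cv2.INTER_CUBIC)[:,:,::-1])
E
```

```text
8.0 [0.4913 0.3313 0.2565] tip [0.4911 0.3312 0.1725] F [ 0.01 -0.12  0.03] 0.0005054206505432434
[262, 183, 45, 44, 1528] [283.9 204.9] [0.4914 0.332  0.0415] diam 0.0382 0.0388 tool shift tip->cap mm [131.    0.7   0.9]
```

View pics/s3.png

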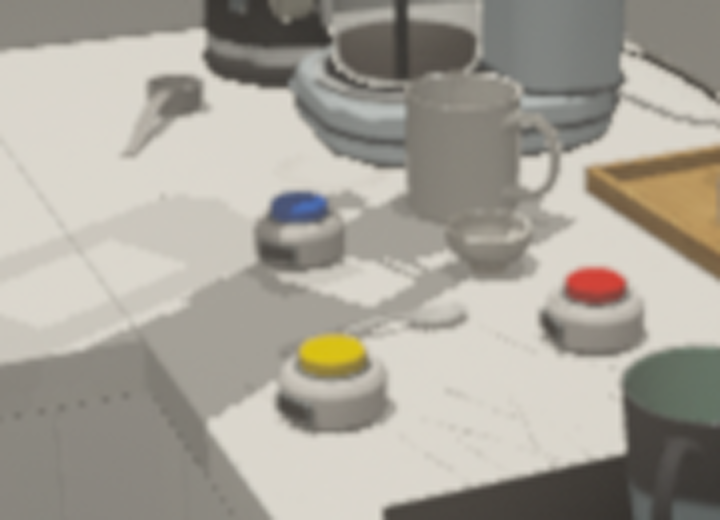

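The blue cap is up again at crop position (300,207), the timer is upright and in place, and the other objects have not moved. The arm is clear.

```bash
python3 -c "
from h import *
robot.close_job()"
```

```text
the job is handed in; nothing more can be done
```

I pressed the blue cap to its stop with the closed fingertips and held it there for about a second. I then lifted straight off to about 130 mm above it and handed the job in at about 8 s; no verdict was reported.

- **Press:** the force peaked at about 10 N of the 25 N allowed. The last 0.7 mm of command moved the tip only 0.2 mm, so the cap was at the bottom.
- **Release:** the tool force is back to zero and the scene picture shows the blue cap up.
- **Blue timer:** it measured within 1 mm of its starting place, by the wrist camera, and looks upright.
- **Other objects:** the red and yellow timers, bowl, spoon and mug look unmoved in the scene picture. I compared these by eye and did not re-measure them.
- **Disagreements:** the oblique scene camera put the caps about 9 to 13 mm from the top camera's positions. I used the top and wrist cameras, which agreed to about 1 mm. While the cap was hidden by the fingers, the wrist measurement was 9 mm off, so I set it aside.

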